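Index the welding positioner by one turn of its hand wheel

ROBOT

A 6-joint arm with a two-finger parallel gripper is mounted at the origin on a cart in front of the work surface, level with it; the furniture and walls round the work are solid. World frame = base frame: x ahead of the robot, y to its left, z up, the work surface at z = 0. Lengths are in m, angles in rad, forces in N, time in s.
With the tool pointing down it reaches from about 0.375 to 0.975 m from the base axis. Payload 3.8 kg.
Tool frame: the origin (TCP) lies midway between the tips of the shut fingers; the grasp point (between the pads) lies 19 mm behind it; z points along the fingers, y is the line along which they close (so a half turn about z gives the same grasp; the last joint's range is limited). The gripper opens to 85 mm and grips with 20 to 120 N. Pads are 22 mm wide; open, the fingers measure 114 mm over their backs; the gripper's body (76 mm by 85 mm) begins 54 mm behind the grasp point. The pads swing forward as they close: fully open they stand 13 mm farther back than shut.
Start: joints at [-1.157, 0.264, 1.604, -0, 1.274, -0.037], TCP at [0.294, -0.608, 0.231] pointing down, gripper open.
Joint ranges: [-2.63, 2.63], [-0.94, 2.18], [0.31, 2.57], [-1.31, 4.45], [0, 2.66], [-2.55, 2.55]. Speed limits (rad/s): [2.57, 2.57, 3.14, 3.14, 3.14, 3.14].

INTERFACE

Orientations are given as a rotation vector (axis times angle).
In Python, from workcell import bot gives the robot as it stands.
- The arm moves only by the tool jog_arm, never from a script. Its argument "motion" is a list of rows, each a list of 5 numbers: the opening, from -1 (shut) to 1 (fully open), then the shift along the tool's x, y, z in mm, then the turn about the tool's z in degrees. In form: [[claw, x, y, z, twist], ...]. A call has 1 to 10 rows; each row shifts and turns the commanded pose from where the row before left it, along the tool's axes as they then stand; what a row does not reach is not made up. A row lasts 1/12 s, in which the tool goes at most 41.7 mm and 7.16 degrees, less where a joint would pass 70% of its speed; a pose out of reach is approached as far as the arm can. A call with a gripper value outside its range is refused whole. The fingers move at their own pace and stop on an object; "force" is the grip in N (left out, the last holds). Time passes only in rows, so rows that do not move let the fingers close. It gives the time, the measured TCP pose, the force, the opening and the grip force at its end, in the units of the state.
- bot.read_state(): the state, without advancing time (a new reading comes with each control period).
- bot.read_camera(name): name is "scene" or "top" or "wrist"; returns (picture, depth): 384x512x3 uint8, red, green, blue; 384x512 float32, m along the optical axis (not along the pixel's ray), 0 where there is no reading.
- bot.get_calibration(name): a dict with "vfov" (degrees; the focal length in pixels is half the picture's height over the tangent of half this angle, whatever the lens; pixels are square), "cx", "cy" (the principal point, pixels), "dist" ([k1, k2, p1, p2, k3] as OpenCV has them; the pictures are not rectified), "rvec" (rotation vector, rad) and "tvec" (3), from world to camera coordinates, as OpenCV has them; the wrist camera has in their place "tool_from_camera" (4x4, takes a point from camera to tool coordinates, whose origin is the TCP and whose axes are the flange's). Camera axes: x right, y down, z forward; pixel columns grow to the right and rows downward; lengths in m; the calibration is good to about 2 mm. A picture is of the moment at which its call begins: read the wrist's pose just before it. get_calibration takes no time and is no camera call.
- bot.finish_job(): hands the job in; it is judged then, once.
The state is a dict: "time": time; "q": joint angles; "joint_vel": joint speeds; "joint_torque": joint torques, N m; "tool_pos": TCP position; "tcp_rot": TCP orientation; "wrist_force": force on the tool from outside, world axes, zero at the start; "torque": the same for the moment, N m; "width": opening from 0.0 (shut) to 1.0 (fully open); "grip_force": force on a finger pad.
Only numpy, scipy, OpenCV 4.12 (cv2) and the standard library are available. Lean on these libraries where they do the work, as an engineer would, in place of code of your own. Each camera call takes 0.05 s, during which the arm holds its last target. There are 200 camera calls.

TASK

Index the small bench positioner by a quarter: push its hand wheel round clockwise (seen from above) by the upright black handle, through exactly one full turn, so that the handle stands at the fixed pointer again. Push gently with the fingertips or the outside of the fingers and do not grip the handle; do not touch the pipe ring that rides on the faceplate, and do not shift the other things on the table. When the wheel is home, take the hand away and leave the wheel standing there.

Things in the scene. Friction and masses are not known exactly. Their poses are not given: they have to be found in the camera images.
- positioner: Bench welding positioner, a flat grey gear case (124 x 245 x 28 mm) bolted to the table, with a hand wheel at one end and a round faceplate at the other. Its origin is on the table exactly under the hand wheel's vertical axis; its z is up; its -y points along the case to the faceplate, whose axis is 145 mm away; its -x points to the pointer (roughly to the robot). It does not move when pushed.
- wheel (a joint): Turn of the hand wheel about its vertical axis, rad: 0 at the start (handle at the pointer), growing clockwise seen from above; one full turn is 6.283. The wheel is steel: three spokes and a rim of 55 mm mean radius in 13 mm bar, rim top 92 mm above the table; hub top 99 mm. It can turn on past a full turn either way (no stop or detent), stays where it is left, and takes 3 to 4 N at the handle to turn.
- handle_mid (a point): A point on the centre line of the upright black handle that stands on the wheel's rim, 55 mm from the wheel's axis, 120 mm above the table. The handle is a round plastic grip 13 to 17 mm thick, reaching from 93 mm to 140 mm above the table, carried round by the wheel; its sleeve is free to spin about its own upright axis, as such handles do. Nothing beside the wheel is higher than its rim.
- spoke_handle: The same black handle, as a part. Its origin lies at its foot, on the rim's centre line, 85 mm above the table and 55 mm from the wheel's axis.
- pointer_tip (a point): Tip of the fixed index pointer, a small steel arrow on a bracket standing just outside the wheel's rim, 69.5 mm from the wheel's axis, 84 mm above the table. At the start, and after exactly one turn, the handle stands in line between this tip and the wheel's axis.
- faceplate (a joint): Turn of the round faceplate (130 mm across) about its vertical axis, rad: 0 at the start, growing anticlockwise seen from above. It is geared to the wheel, one quarter of the wheel's turn: 1.571 after one turn of the wheel.
- faceplate_top (a point): Centre of the faceplate's upper face, 45 mm above the table. A low centring boss 76 mm across and 6 mm high stands on it, and three rest buttons 2 mm high round it, on which the ring lies.
- pipe_ring: Dark steel pipe ring, 114 mm across and 36 mm high, lying loose round the boss of the faceplate and riding round with it; its top is 83 mm above the table. Origin at the centre of its underside. Not to be touched.
- t_joint: Loose welded T piece of steel plate, 45 x 80 x 40 mm, a bystander on the table. Origin at the centre of its underside.
- nozzle_0: Loose brass torch nozzle standing upright, 23 mm across and 52 mm high, a bystander. Origin at the centre of its underside.
- nozzle_1: Loose copper torch nozzle standing upright, 23 mm across and 46 mm high, a bystander. Origin at the centre of its underside.
- coupon: Loose steel plate with a weld bead, 50 x 100 x 8 mm, a bystander. Origin at the centre of its underside.
- nozzle_2: Loose brass torch nozzle standing upright, 23 mm across and 58 mm high, a bystander. Origin at the centre of its underside.
- pipe_positioner: Fixed yellow post with a pipe rest, off the table's right edge, no part of the job. The level round bar at its top reaches back towards the robot, to about 0.2 m ahead and 0.25 m right of the base axis, its upper side 0.36 m above the table top: the hand must pass over it or round it. Origin low in the post.

How it is judged:
By the outcome, as a careful person would: the job done as asked, in the order asked, and still so for the second after the job is handed in, with the robot touching nothing.
It also fails if it takes over 61 s, if anything falls off the work surface, if the arm or the gripper's body presses on something with over 40 N, if the wrist force passes 120 N, or if a joint passes its speed limit or range.

## Working session

There is one attempt and no reset: what is moved stays moved. The work goes in short steps, Python scripts to look and compute and a tool call to move; the robot and the scene stay as the last step left them, time stands still between calls to the robot, and variables do not carry over. Pictures are saved under pics/ and viewed, at most 10 in all, crops included, and the job is handed in when it is done.

Besides the shell and the picture viewer there is one more tool, called after "Call:" by a JSON object that holds its "api" and its "payload". jog_arm: Moves the arm, as the interface text tells. Its arguments: {"type":"object","properties":{"motion":{"type":"array"},"force":{"type":"number"}},"required":["motion"]}

```bash
mkdir -p pics; cat > h.py <<'E'
import numpy as np,cv2
from workcell import bot
def K(c):
    f=192/np.tan(np.radians(c['vfov'])/2); return np.array([[f,0,c['cx']],[0,f,c['cy']],[0,0,1]])
def ray(name,uv,st=None):
    c=bot.get_calibration(name)
    p=cv2.undistortPoints(np.array(uv,float).reshape(-1,1,2),K(c),np.array(c['dist'],float)).reshape(-1,2)
    d=np.c_[p,np.ones(len(p))]
    if name=='wrist':
        T=np.array(c['tool_from_camera']);R=cv2.Rodrigues(np.array(st['tcp_rot'],float))[0]
        return np.array(st['tool_pos'])+R@T[:3,3], d@(R@T[:3,:3]).T
    R=cv2.Rodrigues(np.array(c['rvec'],float))[0]
    return -R.T@np.array(c['tvec'],float).ravel(), d@R
def onplane(name,uv,z,st=None):
    o,d=ray(name,uv,st); return o+d*((z-o[2])/d[:,2])[:,None]
def snap(name,fn):
    st=bot.read_state(); im,dep=bot.read_camera(name)
    cv2.imwrite('pics/'+fn,cv2.cvtColor(im,cv2.COLOR_RGB2BGR)); np.savez('pics/'+fn+'.npz',im=im,dep=dep); return st,im,dep
E
python3 - <<'E'
from h import *
s,_,_=snap('scene','s1.png');snap('top','t1.png');print(s)
for n in('scene','top'):
    o,_=ray(n,[[1,1]]);print(n,o)
E
python3 -c "
import cv2,numpy as np
cv2.imwrite('pics/st.png',cv2.resize(np.vstack([cv2.imread('pics/s1.png'),cv2.imread('pics/t1.png')]),(400,600)))"
```

```text
{'time': 0.0, 'q': array([-1.15688478e+00,  2.64764337e-01,  1.60538968e+00,  2.96214989e-05,
        1.27370406e+00, -3.69011161e-02]), 'joint_vel': array([ 0.00128503, -0.00100811, -0.00164499, -0.00104792,  0.00102379,
       -0.00157707]), 'joint_torque': array([-6.25721077e-04, -5.15110660e+01, -3.67324018e+01, -1.57577065e-04,
        1.27899661e-02, -4.28550464e-06]), 'tool_pos': array([ 0.29380416, -0.6068816 ,  0.22994603]), 'tcp_rot': array([-3.05994977e+00, -7.01641724e-01,  6.22704288e-04]), 'wrist_force': array([-0.12911734, -0.26720384,  0.37060191]), 'torque': array([-0.02712762, -0.01209399,  0.02036467]), 'grip_force': 0.0, 'width': 0.9999384414357126}
scene [0.0626838  0.67147504 0.51992307]
top [ 0.3620744  -0.14713509  0.99577078]
```

View pics/t1.png

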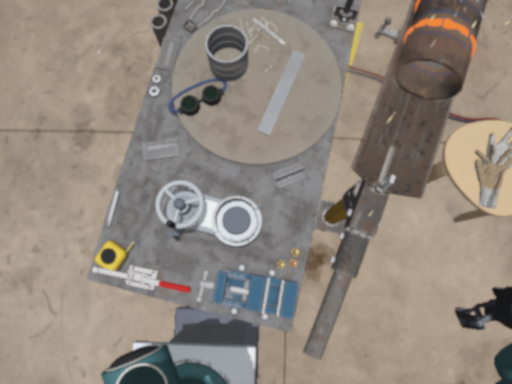

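View pics/s1.png

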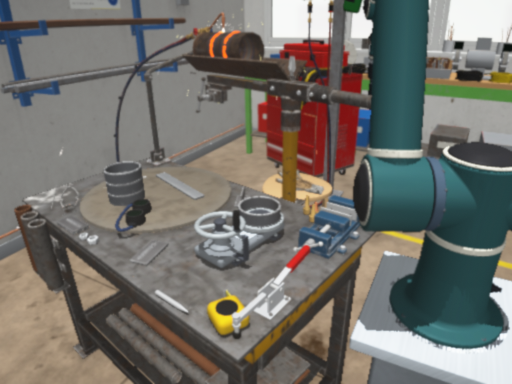

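The top view shows the wheel at about (180,204), its black handle near (173,233) and the ring at (238,218). The arm's hand is off to the right at (490,310). Next I'll measure with depth.

```bash
python3 - <<'E'
from h import *
z=np.load('pics/t1.png.npz');im,dep=z['im'],z['dep']
v,u=np.mgrid[160:260,140:280];uv=np.c_[u.ravel(),v.ravel()]
o,d=ray('top',uv);D=dep[160:260,140:280].ravel();P=o+d*D[:,None]
c=im[160:260,140:280].reshape(-1,3).astype(int)
print(onplane('top',[[180,204]],.092),onplane('top',[[238,219]],.083))
m=(P[:,2]>.08)&(P[:,2]<.104)&(uv[:,0]<212)&(D>0)
q=P[m];print(m.sum(),q.min(0),q.max(0),(q.min(0)+q.max(0))/2)
(cx,r,a)=cv2.fitEllipse(cv2.convexHull(q[:,:2].astype(np.float32)*1000));print('rim',cx,r)
m=(P[:,2]>.06)&(P[:,2]<.104)&(uv[:,0]>212)
q=P[m];(cx,r,a)=cv2.fitEllipse(cv2.convexHull(q[:,:2].astype(np.float32)*1000));print('ring',cx,r,m.sum())
m=(P[:,2]>.105)&(D>0);print('handle',P[m].round(3)[:20],uv[m][:20])
m=(c.max(1)<60);print('dark',uv[m].mean(0),m.sum(),onplane('top',[uv[m].mean(0)],.12),uv[m].min(0),uv[m].max(0))
cr=cv2.imread('pics/t1.png')[165:265,140:280];cv2.imwrite('pics/tc.png',cv2.resize(cr,None,fx=5,fy=5,interpolation=cv2.INTER_CUBIC))
E
```

```text
[[0.5020308  0.03863224 0.092     ]] [[ 0.47009606 -0.10586731  0.083     ]]
986 [ 0.42291129 -0.01799062  0.08005556] [0.56432393 0.10317973 0.10088809] [0.49361761 0.04259455 0.09047183]
rim (495.3156433105469, 43.85555648803711) (118.3842544555664, 142.45420837402344)
ring (471.4081115722656, -98.60372924804688) (112.24866485595703, 112.44767761230469) 347
handle [[0.457 0.054 0.132]
 [0.457 0.052 0.132]
 [0.454 0.057 0.14 ]
 [0.454 0.054 0.142]
 [0.454 0.052 0.141]
 [0.454 0.049 0.14 ]
 [0.455 0.049 0.132]
 [0.455 0.047 0.129]
 [0.451 0.059 0.141]
 [0.451 0.057 0.14 ]
 [0.451 0.054 0.139]
 [0.452 0.052 0.138]
 [0.451 0.049 0.142]
 [0.452 0.048 0.138]
 [0.453 0.047 0.132]
 [0.454 0.047 0.122]
 [0.449 0.059 0.14 ]
 [0.449 0.056 0.141]
 [0.449 0.054 0.141]
 [0.449 0.051 0.141]] [[169 220]
 [170 220]
 [167 221]
 [168 221]
 [169 221]
 [170 221]
 [171 221]
 [172 221]
 [166 222]
 [167 222]
 [168 222]
 [169 222]
 [170 222]
 [171 222]
 [172 222]
 [173 222]
 [166 223]
 [167 223]
 [168 223]
 [169 223]]
dark [170.86956522 224.73913043] 23 [[0.44720899 0.0515244  0.12      ]] [168 222] [173 227]
```

View pics/tc.png

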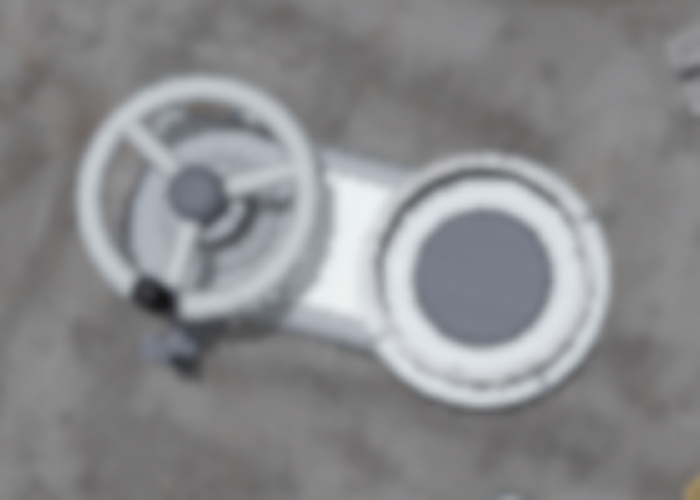

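The close crop shows the wheel centre at about (180.6,204.4) and the handle at (171,224), with the pointer just outside it. That puts the axis near (0.501,0.038) and the handle near (0.4495,0.053). I'll lift over the bar, cross to the wheel, and then look from close by.

Call:
{"api": "jog_arm", "payload": {"motion": [[-1,0,0,-22,0],[-1,0,0,-22,0],[-1,0,0,-22,0],[-1,0,0,-22,0],[-1,0,0,-22,0],[-1,0,0,-22,0],[-1,0,0,-22,0],[-1,0,0,-22,0],[-1,0,0,-22,0],[-1,0,0,-22,0]]}}

```text
time: 0.93
tool_pos: [0.294, -0.6073, 0.4516]
tcp_rot: [-3.061, -0.702, 0.0]
wrist_force: [-0.1, -0.9, -0.7]
width: 0.001
grip_force: 0.0
```

Call:
{"api": "jog_arm", "payload": {"motion": [[-1,17,-24,0,0],[-1,17,-24,0,0],[-1,17,-24,0,0],[-1,17,-24,0,0],[-1,17,-24,0,0],[-1,17,-24,0,0],[-1,17,-24,0,0],[-1,17,-24,0,0],[-1,17,-24,0,0],[-1,17,-24,0,0]]}}

```text
time: 1.77
tool_pos: [0.3423, -0.3159, 0.4507]
tcp_rot: [-3.062, -0.701, 0.001]
wrist_force: [0.7, 0.3, 1.5]
width: 0.002
grip_force: 0.0
```

```bash
python3 - <<'E'
from h import *
s=bot.read_state();print(s['tool_pos'],s['tcp_rot'],s['q'],s['wrist_force'])
print(np.round(bot.get_calibration('wrist')['tool_from_camera'],3),bot.get_calibration('wrist')['vfov'])
E
```

```text
[ 0.3423085  -0.31591617  0.45071747] [-3.06150940e+00 -7.01464454e-01  5.68900496e-04] [-7.98864393e-01 -1.94658992e-01  1.68468477e+00  8.07145564e-05
  1.65239590e+00  3.21466510e-01] [0.65070563 0.31114631 1.45873867]
[[-0.    -0.954 -0.301  0.078]
 [ 1.     0.    -0.     0.   ]
 [ 0.    -0.301  0.954 -0.142]
 [ 0.     0.     0.     1.   ]] 64.23990099176498
```

Call:
{"api": "jog_arm", "payload": {"motion": [[-1,17,-24,0,0],[-1,17,-24,0,0],[-1,17,-24,0,0],[-1,17,-24,0,0],[-1,17,-24,0,0],[-1,17,-24,0,0],[-1,17,-24,0,0],[-1,17,-24,0,0],[-1,17,-24,0,0],[-1,17,-24,0,0]]}}

```text
time: 2.6
tool_pos: [0.3907, -0.026, 0.451]
tcp_rot: [-3.062, -0.702, 0.0]
wrist_force: [0.8, -0.6, -0.1]
width: -0.0
grip_force: 0.0
```

Call:
{"api": "jog_arm", "payload": {"motion": [[-1,0,0,7,-7],[-1,0,0,7,-7],[-1,0,0,7,-7],[-1,0,0,7,-7],[-1,0,0,7,-7],[-1,0,0,7,-7],[-1,0,0,7,-7],[-1,0,0,7,-7],[-1,0,0,7,-7],[-1,0,0,7,-7]]}}

```text
time: 3.43
tool_pos: [0.3907, -0.0273, 0.3804]
tcp_rot: [-2.098, -2.337, 0.001]
wrist_force: [-0.0, 0.9, -0.4]
width: -0.001
grip_force: 0.0
```

Call:
{"api": "jog_arm", "payload": {"motion": [[-1,0,0,7,-7],[-1,0,0,7,-7],[-1,0,0,7,-7],[-1,0,0,7,-7],[-1,0,0,7,-7],[-1,0,0,7,-7],[-1,0,0,7,-7],[-1,0,0,7,-7],[-1,0,0,7,-7],[-1,0,0,7,-7]]}}

```text
time: 4.27
tool_pos: [0.3906, -0.0273, 0.3105]
tcp_rot: [-0.378, -3.118, -0.0]
wrist_force: [-0.1, 0.9, -0.4]
width: 0.001
grip_force: 0.0
```

```bash
python3 - <<'E'
from h import *
s,_,_=snap('wrist','w1.png');print(s['tool_pos'],s['tcp_rot'],s['q'])
E
```

```text
[ 0.39061217 -0.02732537  0.31046966] [-3.77941210e-01 -3.11794603e+00 -2.14559927e-05] [-1.33477812e-01 -3.38320685e-01  2.04236029e+00  3.09807970e-06
  1.43837727e+00 -1.46302193e+00]
```

View pics/w1.png

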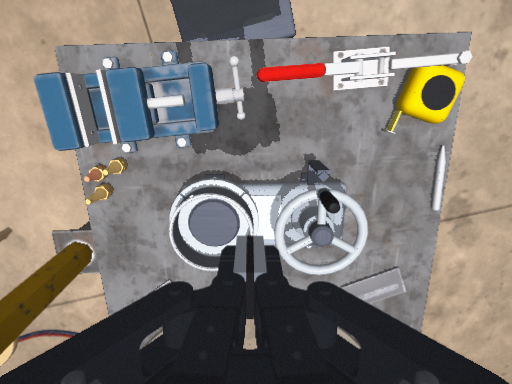

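The wrist view shows the hub at (321,235), the handle top at about (331,204), the pointer at (317,165) and the ring at (212,224). Nothing tall stands near the wheel. I'll fit the positions from this picture's depth.

```bash
python3 - <<'E'
from h import *
z=np.load('pics/w1.png.npz');im,dep=z['im'],z['dep']
s=bot.read_state()
v,u=np.mgrid[140:300,160:385];uv=np.c_[u.ravel(),v.ravel()]
o,d=ray('wrist',uv,s);D=dep[140:300,160:385].ravel();P=o+d*D[:,None]
ok=D>0
def fit(m,n):
    q=P[m];c,r,_=cv2.fitEllipse(cv2.convexHull(q[:,:2].astype(np.float32)*1000));print(n,np.round(c,1),np.round(r,1),m.sum());return np.array(c)
m=ok&(P[:,2]>.086)&(P[:,2]<.101)&(uv[:,0]>268);m&=(np.hypot(P[:,0]-.501,P[:,1]-.038)<.067);C=fit(m,'rim')
m=ok&(P[:,2]>.095)&(P[:,2]<.104)&(np.hypot(P[:,0]-.501,P[:,1]-.038)<.025);fit(m,'hub')
m=ok&(P[:,2]>.07)&(P[:,2]<.09)&(uv[:,0]<262)&(np.hypot(P[:,0]-.471,P[:,1]+.1)<.07);F=fit(m,'ring')
m=ok&(P[:,2]>.134)&(P[:,2]<.146)&(uv[:,0]>290);H=fit(m,'handletop')
m=ok&(P[:,2]>.075)&(P[:,2]<.1)&(np.hypot(P[:,0]-.501,P[:,1]-.038)>.066)&(P[:,0]<.45)&(uv[:,0]>290);print('ptr',P[m].mean(0),m.sum())
print(onplane('wrist',[[321,235]],.099,s),onplane('wrist',[[331,204]],.135,s))
e=F-C;print(np.hypot(*e),np.degrees(np.arctan2(e[1],e[0]))-90+360)
e=H-C;print(np.hypot(*e),np.degrees(np.arctan2(e[1],e[0])))
E
```

```text
rim [502.3  41.2] [120.1 121.8] 2892
hub [501.8  41. ] [25.3 26.4] 260
ring [ 472.1 -100.6] [112.3 113.4] 1017
handletop [449.1  52.8] [13.  13.2] 126
ptr [0.4255902  0.057922   0.08115905] 120
[[0.49866027 0.03944007 0.099     ]] [[0.44584353 0.05131836 0.135     ]]
144.90641561298554 167.9721769601416
54.44572842743982 167.6246766578959
```

The fits agree: axis at (0.502,0.041), handle direction 167.8°, radius 54.5 mm. I'll set the shut fingers down 30 mm behind the handle, tips at z≈0.106.

Call:
{"api": "jog_arm", "payload": {"motion": [[-1,-4.7,7.7,12,0],[-1,-4.7,7.7,12,0],[-1,-4.7,7.7,12,0],[-1,-4.7,7.7,12,0],[-1,-4.7,7.7,12,0],[-1,-4.7,7.7,12,0],[-1,-4.7,7.7,12,0],[-1,-4.7,7.7,12,0],[-1,0,0,12,-2],[-1,0,0,12,0]]}}

```text
time: 5.15
tool_pos: [0.4426, 0.0234, 0.1905]
tcp_rot: [-0.334, -3.123, 0.0]
wrist_force: [0.3, -0.7, 0.3]
width: -0.0
grip_force: 0.0
```

Call:
{"api": "jog_arm", "payload": {"motion": [[-1,0,0,12,0],[-1,0,0,12,0],[-1,0,0,12,0],[-1,0,0,12,0],[-1,0,0,12,0],[-1,0,0,12,0],[-1,0,0,12,0],[-1,0,0,0,0],[-1,0,0,0,0]]}}

```text
time: 5.9
tool_pos: [0.4416, 0.023, 0.1064]
tcp_rot: [-0.335, -3.122, 0.0]
wrist_force: [-0.4, -0.1, 0.6]
width: -0.001
grip_force: 0.0
```

```bash
python3 - <<'E'
from h import *
s,_,_=snap('wrist','w2.png');print(s['tool_pos'],s['tcp_rot'],s['wrist_force'])
E
```

```text
[0.44156103 0.02296555 0.10639758] [-3.34597103e-01 -3.12153660e+00  4.00276861e-04] [-0.36924408 -0.13711454  0.64975053]
```

View pics/w2.png

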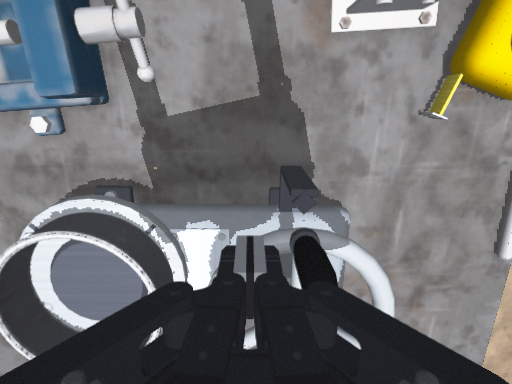

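The fingers stand just behind the handle (foot at about (308,240)) with a small gap, and they're clear of the ring at (90,260). Next I'll feel for contact.

Call:
{"api": "jog_arm", "payload": {"motion": [[-1,0,2,0,0],[-1,0,2,0,0],[-1,0,2,0,0],[-1,0,0,0,0]]}}

```text
time: 6.28
tool_pos: [0.4444, 0.0294, 0.1079]
tcp_rot: [0.333, 3.123, 0.0]
wrist_force: [-0.1, 0.2, 1.0]
width: -0.003
grip_force: 0.0
```

Call:
{"api": "jog_arm", "payload": {"motion": [[-1,0,2,0,0],[-1,0,2,0,0],[-1,0,0,0,0]]}}

```text
time: 6.53
tool_pos: [0.4447, 0.0328, 0.1075]
tcp_rot: [0.332, 3.124, -0.001]
wrist_force: [-1.7, -2.2, 2.3]
width: -0.001
grip_force: 1.1
```

Call:
{"api": "jog_arm", "payload": {"motion": [[-1,0,2,0,0],[-1,0,2,0,0],[-1,0,0,0,0]]}}

```text
time: 6.78
tool_pos: [0.4455, 0.037, 0.1074]
tcp_rot: [0.333, 3.124, -0.0]
wrist_force: [-0.3, -2.2, 1.0]
width: 0.002
grip_force: 1.3
```

Contact came at about a 22 mm lag with roughly 2 N. Now I'll go round in 4° steps with the tool turning along.

Call:
{"api": "jog_arm", "payload": {"motion": [[-1,2.6,3.9,0,6],[-1,2.6,3.9,0,6],[-1,1.4,3.9,0,4],[-1,1.4,3.9,0,4],[-1,1.4,3.9,0,4],[-1,1.4,3.9,0,4],[-1,1.4,3.9,0,4],[-1,1.4,3.9,0,4],[-1,1.4,3.9,0,4],[-1,1.4,3.9,0,4]]}}

```text
time: 7.62
tool_pos: [0.4522, 0.0769, 0.107]
tcp_rot: [-1.483, -2.768, 0.001]
wrist_force: [-2.2, -2.4, 3.1]
width: -0.004
grip_force: 1.8
```

```bash
cat >> h.py <<'E'
def rel(lag=22.):
    s=bot.read_state();x,y=s['tool_pos'][:2]-[.502,.041]
    R=cv2.Rodrigues(np.array(s['tcp_rot'],float))[0];yaw=np.degrees(np.arctan2(R[1,0],R[0,0]))
    a=np.degrees(np.arctan2(y,x));r=np.hypot(x,y)*1e3
    print('R %.1f ang %.1f yaw %.1f  ang-yaw %.1f'%(r,a,yaw,(a-yaw+180)%360-180),'z',s['tool_pos'][2],'F',s['wrist_force'].round(1),'q',s['q'].round(2),s['time'])
E
python3 -c "
from h import *
rel()"
```

```text
R 61.4 ang 144.2 yaw 123.6  ang-yaw 20.6 z 0.10703161363129579 F [-2.2 -2.4  3.1] q [ 0.11 -0.03  2.18  0.    1.   -0.47] 7.6167
```

Call:
{"api": "jog_arm", "payload": {"motion": [[-1,1.2,3.9,0,4],[-1,1.2,3.9,0,4],[-1,1.2,3.9,0,4],[-1,1.2,3.9,0,4],[-1,1.2,3.9,0,4],[-1,1.2,3.9,0,4],[-1,1.2,3.9,0,4],[-1,1.2,3.9,0,4],[-1,1.4,3.9,0,4],[-1,1.4,3.9,0,4]]}}

```text
time: 8.45
tool_pos: [0.4851, 0.0998, 0.1067]
tcp_rot: [-2.339, -2.092, 0.002]
wrist_force: [-2.9, 1.7, 2.6]
width: 0.003
grip_force: 2.0
```

Call:
{"api": "jog_arm", "payload": {"motion": [[-1,1.4,3.9,0,4],[-1,1.4,3.9,0,4],[-1,1.4,3.9,0,4],[-1,1.4,3.9,0,4],[-1,1.4,3.9,0,4],[-1,1.4,3.9,0,4],[-1,1.4,3.9,0,4],[-1,1.4,3.9,0,4],[-1,1.4,3.9,0,4],[-1,1.4,3.9,0,4]]}}

```text
time: 9.28
tool_pos: [0.5261, 0.0972, 0.1068]
tcp_rot: [-2.914, -1.166, 0.001]
wrist_force: [-2.4, 3.3, 0.8]
width: 0.004
grip_force: 1.9
```

```bash
python3 -c "
from h import *
rel()"
```

```text
R 61.2 ang 66.8 yaw 43.6  ang-yaw 23.2 z 0.10679675335358996 F [-2.4  3.3  0.8] q [0.13 0.11 2.02 0.   1.   0.94] 9.2833
```

Call:
{"api": "jog_arm", "payload": {"motion": [[-1,1.4,3.9,0,4],[-1,1.4,3.9,0,4],[-1,1.4,3.9,0,4],[-1,1.4,3.9,0,4],[-1,1.4,3.9,0,4],[-1,1.4,3.9,0,4],[-1,1.4,3.9,0,4],[-1,1.4,3.9,0,4],[-1,1.4,3.9,0,4],[-1,1.4,3.9,0,4]]}}

```text
time: 10.12
tool_pos: [0.5561, 0.069, 0.1069]
tcp_rot: [-3.137, -0.099, -0.0]
wrist_force: [-0.1, 3.7, -1.1]
width: 0.001
grip_force: 1.9
```

Call:
{"api": "jog_arm", "payload": {"motion": [[-1,1.4,3.9,0,4],[-1,1.4,3.9,0,4],[-1,1.4,3.9,0,4],[-1,1.4,3.9,0,4],[-1,1.4,3.9,0,4],[-1,1.4,3.9,0,4],[-1,1.4,3.9,0,4],[-1,1.4,3.9,0,4],[-1,0,0,0,0]]}}

```text
time: 10.87
tool_pos: [0.5618, 0.0357, 0.1069]
tcp_rot: [-3.044, 0.768, -0.001]
wrist_force: [1.0, 2.0, -1.8]
width: -0.004
grip_force: 1.2
```

```bash
python3 -c "
from h import *
rel()"
```

```text
R 60.1 ang -5.0 yaw -28.3  ang-yaw 23.3 z 0.10692350977034401 F [ 1.   2.  -1.8] q [0.02 0.16 1.97 0.   1.01 2.08] 10.8667
```

The wheel has gone about 196° by the finger position. The last joint nears its range here, so I'll back off, lift, turn the hand half round and come down behind the handle again.

Call:
{"api": "jog_arm", "payload": {"motion": [[-1,0,-5,0,0],[-1,0,-5,0,0],[-1,0,-5,0,0],[-1,0,0,-20,0],[-1,0,0,-20,0],[-1,0,0,-20,0],[-1,0,0,0,-7],[-1,0,0,0,-7],[-1,0,0,0,-7],[-1,0,0,0,-7]]}}

```text
time: 11.7
tool_pos: [0.5687, 0.0489, 0.1676]
tcp_rot: [-3.141, -0.007, -0.001]
wrist_force: [-0.0, -0.6, 0.3]
width: -0.001
grip_force: 0.0
```

Call:
{"api": "jog_arm", "payload": {"motion": [[-1,0,0,0,-7],[-1,0,0,0,-7],[-1,0,0,0,-7],[-1,0,0,0,-7],[-1,0,0,0,-7],[-1,0,0,0,-7],[-1,0,0,0,-7],[-1,0,0,0,-7],[-1,0,0,0,-7],[-1,0,0,0,-7]]}}

```text
time: 12.53
tool_pos: [0.5685, 0.0489, 0.1673]
tcp_rot: [-2.569, -1.808, 0.0]
wrist_force: [-1.2, -0.0, -0.1]
width: -0.001
grip_force: 0.0
```

Call:
{"api": "jog_arm", "payload": {"motion": [[-1,0,0,0,-7],[-1,0,0,0,-7],[-1,0,0,0,-7],[-1,0,0,0,-7],[-1,0,0,0,-7],[-1,0,0,0,-7],[-1,0,0,0,-7],[-1,0,0,0,-7],[-1,0,0,0,-7],[-1,0,0,0,-7]]}}

```text
time: 13.37
tool_pos: [0.5685, 0.0489, 0.1673]
tcp_rot: [-1.068, -2.954, 0.0]
wrist_force: [-0.1, 1.1, -0.8]
width: -0.003
grip_force: 0.0
```

Call:
{"api": "jog_arm", "payload": {"motion": [[-1,0,0,0,-6],[-1,0,0,0,-6],[-1,0,0,0,0]]}}

```text
time: 13.62
tool_pos: [0.5685, 0.0488, 0.1673]
tcp_rot: [-0.759, -3.048, -0.0]
wrist_force: [0.0, 0.4, -0.8]
width: 0.002
grip_force: 0.0
```

```bash
python3 - <<'E'
from h import *
rel()
s,im,dep=snap('wrist','w3.png')
v,u=np.mgrid[0:384,0:512];uv=np.c_[u.ravel(),v.ravel()]
o,d=ray('wrist',uv,s);D=dep.ravel();P=o+d*D[:,None]
r=np.hypot(P[:,0]-.502,P[:,1]-.041)
for lo,hi in((.132,.146),(.11,.146)):
    m=(D>0)&(P[:,2]>lo)&(P[:,2]<hi)&(abs(r-.055)<.012)
    print(m.sum(),P[m].mean(0),uv[m].mean(0))
    c=P[m].mean(0);print(np.degrees(np.arctan2(c[1]-.041,c[0]-.502)))
E
```

```text
R 67.0 ang 6.7 yaw 152.0  ang-yaw -145.3 z 0.16727645822878798 F [ 0.   0.4 -0.8] q [ 0.04  0.12  1.9   0.    1.13 -1.04] 13.6167
493 [0.55271429 0.01700933 0.13813562] [190.5821501  228.57403651]
-25.31674862627439
842 [0.55157737 0.0183811  0.13171524] [193.25771971 222.26247031]
-24.524104710392297
```

View pics/w3.png

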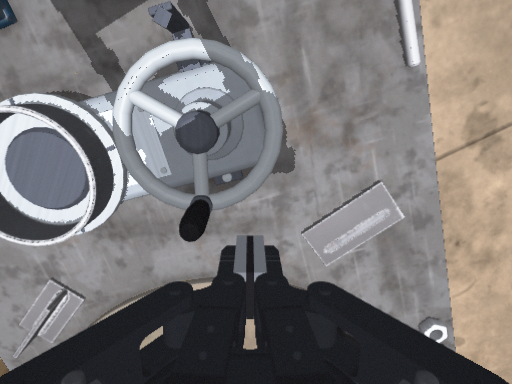

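The picture shows the handle at (195,215), about 36 mm ahead of the fingers; its direction is −25.5°, leaving about 167° to go. I'll go down and carry on with the other finger's back.

Call:
{"api": "jog_arm", "payload": {"motion": [[-1,0,0,15,0],[-1,0,0,15,0],[-1,0,0,15,0],[-1,0,0,15,0],[-1,0,-3,0,0],[-1,0,-4,0,0],[-1,0,-3,0,0],[-1,0,-3,0,0]]}}

```text
time: 14.33
tool_pos: [0.5631, 0.0365, 0.1086]
tcp_rot: [0.765, 3.045, 0.001]
wrist_force: [0.4, -0.5, 0.4]
width: 0.002
grip_force: 0.0
```

Call:
{"api": "jog_arm", "payload": {"motion": [[-1,-1.4,-3.9,0,3],[-1,-1.4,-3.9,0,3],[-1,-1.4,-3.9,0,4],[-1,-1.4,-3.9,0,4],[-1,-1.4,-3.9,0,4],[-1,-1.4,-3.9,0,4],[-1,-1.4,-3.9,0,4],[-1,-1.4,-3.9,0,4],[-1,-1.4,-3.9,0,4],[-1,-1.4,-3.9,0,4]]}}

```text
time: 15.17
tool_pos: [0.5471, -0.0, 0.1088]
tcp_rot: [1.719, 2.625, 0.005]
wrist_force: [3.0, 1.8, -3.6]
width: 0.002
grip_force: 1.8
```

```bash
python3 -c "
from h import *
rel()"
```

```text
R 61.0 ang -42.3 yaw 113.6  ang-yaw -155.9 z 0.10882254975962642 F [ 3.   1.8 -3.6] q [-0.05  0.13  2.    0.    1.   -0.46] 15.1667
```

Call:
{"api": "jog_arm", "payload": {"motion": [[-1,-1.4,-3.9,0,4],[-1,-1.4,-3.9,0,4],[-1,-1.4,-3.9,0,4],[-1,-1.4,-3.9,0,4],[-1,-1.4,-3.9,0,4],[-1,-1.4,-3.9,0,4],[-1,-1.4,-3.9,0,4],[-1,-1.4,-3.9,0,4],[-1,-1.4,-3.9,0,4],[-1,-1.4,-3.9,0,4]]}}

```text
time: 16.0
tool_pos: [0.5107, -0.0183, 0.109]
tcp_rot: [2.513, 1.879, 0.007]
wrist_force: [3.7, -0.7, -3.4]
width: 0.001
grip_force: 1.8
```

Call:
{"api": "jog_arm", "payload": {"motion": [[-1,-1.4,-3.9,0,4],[-1,-1.4,-3.9,0,4],[-1,-1.4,-3.9,0,4],[-1,-1.4,-3.9,0,4],[-1,-1.4,-3.9,0,4],[-1,-1.4,-3.9,0,4],[-1,-1.4,-3.9,0,4],[-1,-1.4,-3.9,0,4],[-1,-1.4,-3.9,0,4],[-1,-1.4,-3.9,0,4]]}}

```text
time: 16.83
tool_pos: [0.471, -0.0085, 0.1089]
tcp_rot: [3.005, 0.907, 0.006]
wrist_force: [3.4, -2.0, -1.4]
width: 0.006
grip_force: 1.8
```

```bash
python3 -c "
from h import *
rel()"
```

```text
R 58.4 ang -122.1 yaw 33.6  ang-yaw -155.6 z 0.1088827031964575 F [ 3.4 -2.  -1.4] q [-0.07 -0.01  2.16 -0.    0.99  0.92] 16.8333
```

Call:
{"api": "jog_arm", "payload": {"motion": [[-1,-1.4,-3.9,0,4],[-1,-1.4,-3.9,0,4],[-1,-1.4,-3.9,0,4],[-1,-1.4,-3.9,0,4],[-1,-1.4,-3.9,0,4],[-1,-1.4,-3.9,0,4],[-1,-1.4,-3.9,0,4],[-1,-1,-2.9,0,3],[-1,-0.7,-1.9,0,2],[-1,0,0,0,0]]}}

```text
time: 17.67
tool_pos: [0.4492, 0.018, 0.1087]
tcp_rot: [3.14, 0.021, 0.005]
wrist_force: [0.4, -1.6, 1.1]
width: 0.001
grip_force: 1.2
```

```bash
cat >> h.py <<'E'
def handle(name,fn):
    s,im,dep=snap(name,fn)
    v,u=np.mgrid[0:384,0:512];uv=np.c_[u.ravel(),v.ravel()]
    o,d=ray(name,uv,s);D=dep.ravel();P=o+d*D[:,None];r=np.hypot(P[:,0]-.502,P[:,1]-.041)
    h=np.hypot(P[:,0]-s['tool_pos'][0],P[:,1]-s['tool_pos'][1])
    m=(D>0)&(P[:,2]>.130)&(P[:,2]<.146)&(abs(r-.055)<.012)&(h>.0155)
    c=P[m].mean(0);print(name,m.sum(),c.round(4),uv[m].mean(0).round(1),'ang',np.degrees(np.arctan2(c[1]-.041,c[0]-.502)).round(1))
E
python3 -c "
from h import *
rel();handle('wrist','w4.png');handle('top','t4.png')
a=cv2.imread('pics/w4.png');b=cv2.resize(cv2.imread('pics/t4.png')[165:265,140:280],(512,366))
cv2.imwrite('pics/c4.png',cv2.resize(np.vstack([a,b]),None,fx=.79,fy=.79))"
```

```text
R 57.6 ang -156.5 yaw 0.8  ang-yaw -157.3 z 0.10871611207792757 F [ 0.4 -1.6  1.1] q [-0.01 -0.06  2.2  -0.    1.    1.54] 17.6667
wrist 835 [0.455  0.0393 0.1367] [200.3 272.1] ang -177.9
top 0 [nan nan nan] [nan nan] ang nanh.py:30: RuntimeWarning: Mean of empty slice.
  c=P[m].mean(0);print(name,m.sum(),c.round(4),uv[m].mean(0).round(1),'ang',np.degrees(np.arctan2(c[1]-.041,c[0]-.502)).round(1))
  ret = um.true_divide(
```

View pics/c4.png

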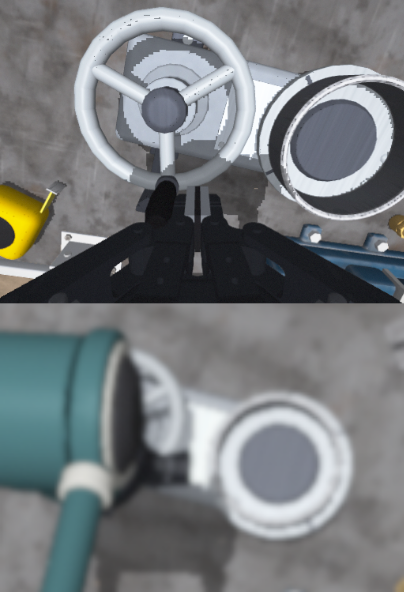

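The handle is in contact at the fingers, at about −178°, so roughly 14° remain. I'll push about 8° more, back off, lift and measure the remainder cleanly.

Call:
{"api": "jog_arm", "payload": {"motion": [[-1,-0.7,-1.9,0,2],[-1,-0.7,-1.9,0,2],[-1,-0.7,-1.9,0,2],[-1,-0.7,-1.9,0,2],[-1,0,0,0,0]]}}

```text
time: 18.18
tool_pos: [0.4464, 0.026, 0.1082]
tcp_rot: [3.135, -0.197, 0.003]
wrist_force: [0.1, -2.8, 1.9]
width: -0.007
grip_force: 1.2
```

Call:
{"api": "jog_arm", "payload": {"motion": [[-1,0,5,0,0],[-1,0,5,0,0],[-1,0,5,0,0],[-1,0,0,-20,0],[-1,0,0,-20,0],[-1,0,0,-20,0],[-1,0,0,0,0],[-1,0,0,0,0]]}}

```text
time: 18.85
tool_pos: [0.4447, 0.0111, 0.1683]
tcp_rot: [-3.135, 0.197, -0.004]
wrist_force: [0.5, 0.1, -1.1]
width: 0.004
grip_force: 0.0
```

```bash
cat >> h.py <<'E'
def full(fn):
    s,im,dep=snap('wrist',fn)
    v,u=np.mgrid[0:384,0:512];uv=np.c_[u.ravel(),v.ravel()]
    o,d=ray('wrist',uv,s);D=dep.ravel();P=o+d*D[:,None];r=np.hypot(P[:,0]-.502,P[:,1]-.041)
    def fit(m,n):
        c,a,_=cv2.fitEllipse(cv2.convexHull(P[m][:,:2].astype(np.float32)*1000));print(n,np.round(c,1),np.round(a,1),m.sum());return np.array(c)
    ok=D>0
    C=fit(ok&(r<.067)&(P[:,2]>.086)&(P[:,2]<.094),'rim');hb=fit(ok&(r<.025)&(P[:,2]>.095)&(P[:,2]<.104),'hub')
    H=fit(ok&(abs(r-.055)<.013)&(P[:,2]>.136)&(P[:,2]<.144),'handle')
    m=ok&(r>.066)&(r<.09)&(P[:,2]>.078)&(P[:,2]<.1)&(P[:,0]<.45);print('ptr',P[m].mean(0) if m.any() else None,m.sum())
    for c in(C,hb,np.array([502,41])):
        e=H-c;print(np.hypot(*e).round(1),np.degrees(np.arctan2(e[1],e[0])).round(1))
E
python3 -c "
from h import *
rel();full('w5.png')"
```

```text
R 64.6 ang -152.4 yaw -7.2  ang-yaw -145.2 z 0.16827552855736114 F [ 0.5  0.1 -1.1] q [-0.03 -0.13  2.15  0.    1.13  1.66] 18.85
rim [505.5  40.4] [121.2 121.4] 10620
hub [505.5  40.4] [28.3 28.6] 1312
handle [451.4  47.4] [13.5 14.1] 393
ptr [0.42384712 0.05221781 0.08186615] 22
54.6 172.7
54.6 172.6
51.0 172.8
```

```bash
python3 -c "
from h import *
z=np.load('pics/w5.png.npz');s=bot.read_state();dep=z['dep']
v,u=np.mgrid[0:384,0:512];uv=np.c_[u.ravel(),v.ravel()]
o,d=ray('wrist',uv,s);D=dep.ravel();P=o+d*D[:,None]
m=(D>0)&(P[:,2]>.078)&(P[:,2]<.088)&(np.hypot(P[:,0]-.473,P[:,1]+.1)<.066)
c,a,_=cv2.fitEllipse(cv2.convexHull(P[m][:,:2].astype(np.float32)*1000));print(c,a,m.sum())
e=np.array(c)-[505.5,40.4];print(np.hypot(*e),np.degrees(np.arctan2(e[1],e[0]))+270)
"
```

```text
(472.0595703125, -99.8959732055664) (112.15836334228516, 113.54547882080078) 2855
144.22628898845605 166.5933475524936
```

View pics/w5.png

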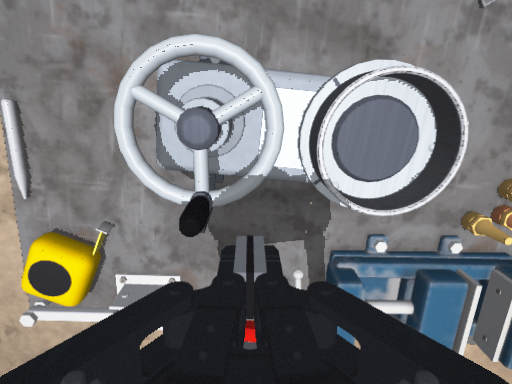

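The view shows the handle at (197,212), still short of home by about 5.5° (it stands at 172.7° and home is about 167.3°). I'll nudge 4° more and then check from the very first viewing pose.

Call:
{"api": "jog_arm", "payload": {"motion": [[-1,0,0,20,0],[-1,0,0,20,0],[-1,0,0,20,0],[-1,0,-5,0,0],[-1,0,-5,0,0],[-1,0,-4,0,0],[-1,0,-1,0,0],[-1,-0.7,-1.9,0,2],[-1,-0.7,-1.9,0,2],[-1,0,0,0,0]]}}

```text
time: 19.73
tool_pos: [0.4451, 0.0302, 0.108]
tcp_rot: [3.126, -0.306, 0.002]
wrist_force: [-1.1, -3.6, -1.3]
width: 0.001
grip_force: 1.2
```

Call:
{"api": "jog_arm", "payload": {"motion": [[-1,0,5,0,0],[-1,0,5,0,0],[-1,0,5,0,0],[-1,0,0,-20,0],[-1,0,0,-20,0],[-1,0,0,-20,0],[-1,0,0,0,0],[-1,0,0,0,0]]}}

```text
time: 20.4
tool_pos: [0.4433, 0.0151, 0.1689]
tcp_rot: [-3.126, 0.306, -0.006]
wrist_force: [0.2, 0.7, -0.0]
width: -0.001
grip_force: 0.0
```

```bash
python3 -c "
from h import *
rel();full('w6.png');print(bot.read_state()['tool_pos'])"
```

```text
R 64.1 ang -156.2 yaw -11.2  ang-yaw -145.0 z 0.16886534612198023 F [ 0.2  0.7 -0. ] q [-0.02 -0.14  2.15  0.    1.13  1.74] 20.4
rim [505.4  40.3] [121.1 121.6] 10502
hub [505.5  40.5] [28.3 28.8] 1304
handle [452.   51.2] [13.6 13.8] 383
ptr [0.42663197 0.05396548 0.08274924] 92
54.5 168.4
54.5 168.6
51.0 168.4
[0.44217909 0.01523052 0.16753403]
```

About 1° remains. I'll check from the same pose as the first close look, so that its calibration errors cancel.

Call:
{"api": "jog_arm", "payload": {"motion": [[-1,-8.5,10.3,-28.6,0],[-1,-8.5,10.3,-28.6,0],[-1,-8.5,10.3,-28.6,0],[-1,-8.5,10.3,-28.6,0],[-1,-8.5,10.3,-28.6,0],[-1,0,0,0,-7],[-1,0,0,0,-7],[-1,0,0,0,-7],[-1,0,0,0,-7],[-1,0,0,0,-7]]}}

```text
time: 21.28
tool_pos: [0.3895, -0.0268, 0.3086]
tcp_rot: [-3.071, -0.658, 0.004]
wrist_force: [-0.4, -0.3, -0.2]
width: 0.0
grip_force: 0.0
```

Call:
{"api": "jog_arm", "payload": {"motion": [[-1,0,0,0,-7],[-1,0,0,0,-7],[-1,0,0,0,-7],[-1,0,0,0,-7],[-1,0,0,0,-7],[-1,0,0,0,-7],[-1,0,0,0,-7],[-1,0,0,0,-7],[-1,0,0,0,-7],[-1,0,0,0,-7]]}}

```text
time: 22.12
tool_pos: [0.3895, -0.0267, 0.3084]
tcp_rot: [-2.137, -2.299, 0.003]
wrist_force: [-0.0, -0.4, -0.4]
width: -0.0
grip_force: 0.0
```

Call:
{"api": "jog_arm", "payload": {"motion": [[-1,0,0,0,-7],[-1,0,0,0,-7],[-1,0,0,0,-7],[-1,0,0,0,-7],[-1,0,0,0,-7],[-1,0,0,0,-7],[-1,0,0,0,-7],[-1,0,0,0,-7],[-1,0,0,0,-7],[-1,0,0,0,-7]]}}

```text
time: 22.95
tool_pos: [0.3895, -0.0268, 0.3084]
tcp_rot: [-0.432, -3.109, -0.0]
wrist_force: [0.1, 0.4, 0.6]
width: 0.001
grip_force: 0.0
```

Call:
{"api": "jog_arm", "payload": {"motion": [[-1,0,0,0,-2],[-1,0,0,0,0],[-1,0,0,0,0]]}}

```text
time: 23.2
tool_pos: [0.3897, -0.0267, 0.3089]
tcp_rot: [-0.389, -3.115, -0.0]
wrist_force: [0.6, -0.0, 0.6]
width: 0.003
grip_force: 0.0
```

```bash
python3 -c "
from h import *
rel();full('w7.png');s=bot.read_state();print(s['tool_pos'])
a=cv2.imread('pics/w1.png')[140:290,260:380];b=cv2.imread('pics/w7.png')[140:290,260:380]
cv2.imwrite('pics/c7.png',cv2.resize(np.hstack([a,b]),None,fx=3.2,fy=3.2,interpolation=cv2.INTER_CUBIC))"
```

```text
R 131.2 ang -148.9 yaw 165.8  ang-yaw 45.3 z 0.3088853026898253 F [ 0.6 -0.   0.6] q [-0.13 -0.34  2.05  0.    1.44 -1.45] 23.2
rim [503.8  40.4] [120.9 121.6] 2833
hub [504.3  40. ] [27.5 28.7] 346
handle [450.6  50.9] [12.6 13.8] 126
ptr [0.42757392 0.05766861 0.08300141] 120
54.3 168.8
54.8 168.5
52.4 169.1
[ 0.38981667 -0.02676079  0.3092023 ]
```

View pics/c7.png

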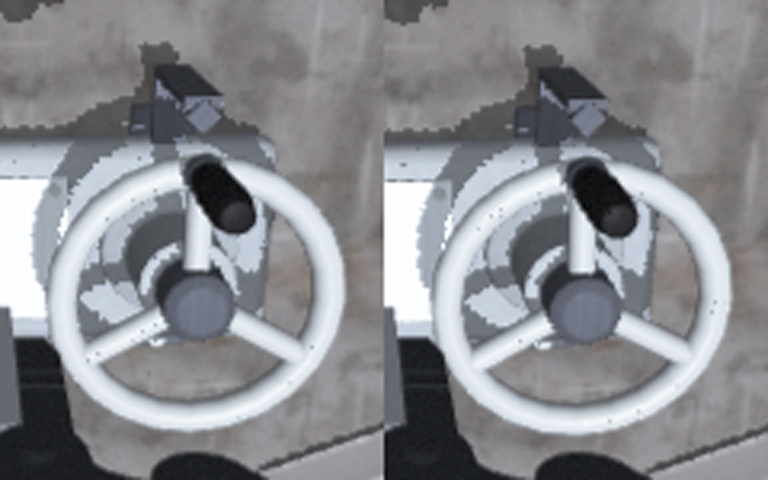

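Left is the start and right is now: the handle is nearly home. I'll quantify the small difference by correlating patches.

```bash
python3 -c "
from h import *
a=cv2.imread('pics/w1.png',0);b=cv2.imread('pics/w7.png',0)
A=cv2.resize(a,None,fx=8,fy=8,interpolation=cv2.INTER_CUBIC);B=cv2.resize(b,None,fx=8,fy=8,interpolation=cv2.INTER_CUBIC)
for n,(x0,y0,x1,y1) in dict(pointer=(302,156,332,184),hub=(308,222,334,248),handle=(318,186,344,216),spL=(284,240,304,258),spR=(338,238,360,258)).items():
    t=A[y0*8:y1*8,x0*8:x1*8];w=B[(y0-6)*8:(y1+6)*8,(x0-6)*8:(x1+6)*8]
    r=cv2.matchTemplate(w,t,cv2.TM_CCOEFF_NORMED);_,mx,_,p=cv2.minMaxLoc(r);print(n,mx.__round__(3),p[0]/8-6,p[1]/8-6)
"
```

```text
pointer 0.979 0.125 0.875
hub 0.983 0.5 1.0
handle 0.979 -0.5 1.0
spL 0.978 0.875 1.625
spR 0.993 1.125 0.5
```

It's about 1.2° short. I'll retrace the path to the last contact pose and add 1.3 mm.

Call:
{"api": "jog_arm", "payload": {"motion": [[-1,0,0,0,7],[-1,0,0,0,7],[-1,0,0,0,7],[-1,0,0,0,7],[-1,0,0,0,7],[-1,0,0,0,7],[-1,0,0,0,7],[-1,0,0,0,7],[-1,0,0,0,7],[-1,0,0,0,7]]}}

```text
time: 24.08
tool_pos: [0.3901, -0.0267, 0.3098]
tcp_rot: [-2.113, -2.324, 0.001]
wrist_force: [-0.1, 0.5, -0.5]
width: 0.002
grip_force: 0.0
```

Call:
{"api": "jog_arm", "payload": {"motion": [[-1,0,0,0,7],[-1,0,0,0,7],[-1,0,0,0,7],[-1,0,0,0,7],[-1,0,0,0,7],[-1,0,0,0,7],[-1,0,0,0,7],[-1,0,0,0,7],[-1,0,0,0,7],[-1,0,0,0,7]]}}

```text
time: 24.92
tool_pos: [0.3901, -0.0267, 0.3098]
tcp_rot: [-3.064, -0.691, 0.001]
wrist_force: [-0.8, 0.5, 0.1]
width: -0.001
grip_force: 0.0
```

Call:
{"api": "jog_arm", "payload": {"motion": [[-1,0,0,0,7],[-1,0,0,0,7],[-1,0,0,0,7],[-1,0,0,0,7],[-1,0,0,0,7],[-1,0,0,0,2],[-1,0,0,0,0]]}}

```text
time: 25.5
tool_pos: [0.3901, -0.0267, 0.3098]
tcp_rot: [-3.126, 0.308, 0.001]
wrist_force: [-0.0, -0.1, 0.9]
width: 0.004
grip_force: 0.0
```

Call:
{"api": "jog_arm", "payload": {"motion": [[-1,8.5,-10.3,28.6,0],[-1,8.5,-10.3,28.6,0],[-1,8.5,-10.3,28.6,0],[-1,8.5,-10.3,28.6,0],[-1,8.5,-10.3,28.6,0],[-1,0,0,20,0],[-1,0,0,20,0],[-1,0,0,20,0],[-1,0,0,0,0]]}}

```text
time: 26.25
tool_pos: [0.4381, 0.0157, 0.1029]
tcp_rot: [3.126, -0.304, -0.014]
wrist_force: [-1.8, 0.5, -0.9]
width: -0.001
grip_force: 0.0
```

```bash
python3 -c "
from h import *
rel();print(bot.read_state()['tool_pos'])"
```

```text
R 68.7 ang -158.4 yaw -11.1  ang-yaw -147.3 z 0.1028812366568242 F [-1.8  0.5 -0.9] q [-0.02 -0.06  2.21  0.    1.    1.74] 26.25
[0.43813483 0.0157037  0.10288124]
```

Call:
{"api": "jog_arm", "payload": {"motion": [[-1,0,0,-2,0],[-1,0,0,0,0],[-1,0,0,0,0]]}}

```text
time: 26.5
tool_pos: [0.4435, 0.0154, 0.1112]
tcp_rot: [-3.126, 0.306, -0.005]
wrist_force: [0.7, -0.2, 0.2]
width: 0.0
grip_force: 0.0
```

Call:
{"api": "jog_arm", "payload": {"motion": [[-1,0,-5,0,0],[-1,0,-5,0,0],[-1,0,-3,0,0],[-1,0,-1,0,0],[-1,0,-1,0,0],[-1,0,-1,0,0],[-1,0,0,0,0],[-1,0,0,0,0]]}}

```text
time: 27.17
tool_pos: [0.4451, 0.031, 0.1094]
tcp_rot: [3.126, -0.305, 0.0]
wrist_force: [-0.4, -2.2, 2.0]
width: 0.002
grip_force: 1.3
```

Contact is made and the tip is 0.8 mm past the last pose. Half a millimetre more, then back off and check.

Call:
{"api": "jog_arm", "payload": {"motion": [[-1,0,-0.5,0,0],[-1,0,0,0,0]]}}

```text
time: 27.33
tool_pos: [0.4452, 0.0315, 0.1094]
tcp_rot: [3.126, -0.306, 0.0]
wrist_force: [-0.6, -3.5, 2.9]
width: -0.001
grip_force: 1.7
```

Call:
{"api": "jog_arm", "payload": {"motion": [[-1,0,5,0,0],[-1,0,5,0,0],[-1,0,5,0,0],[-1,0,0,-20,0],[-1,0,0,-20,0],[-1,0,0,-20,0],[-1,0,0,0,0],[-1,0,0,0,0]]}}

```text
time: 28.0
tool_pos: [0.4432, 0.0168, 0.1703]
tcp_rot: [-3.126, 0.307, -0.005]
wrist_force: [0.7, 0.3, 0.5]
width: 0.001
grip_force: 0.0
```

Call:
{"api": "jog_arm", "payload": {"motion": [[-1,-8.5,10.3,-28.6,0],[-1,-8.5,10.3,-28.6,0],[-1,-8.5,10.3,-28.6,0],[-1,-8.5,10.3,-28.6,0],[-1,-8.5,10.3,-28.6,0],[-1,0,0,0,-7],[-1,0,0,0,-7],[-1,0,0,0,-7],[-1,0,0,0,-7],[-1,0,0,0,-7]]}}

```text
time: 28.83
tool_pos: [0.3898, -0.0253, 0.3105]
tcp_rot: [-3.071, -0.657, 0.004]
wrist_force: [-0.5, 0.2, 0.0]
width: 0.0
grip_force: 0.0
```

Call:
{"api": "jog_arm", "payload": {"motion": [[-1,0,0,0,-7],[-1,0,0,0,-7],[-1,0,0,0,-7],[-1,0,0,0,-7],[-1,0,0,0,-7],[-1,0,0,0,-7],[-1,0,0,0,-7],[-1,0,0,0,-7],[-1,0,0,0,-7],[-1,0,0,0,-7]]}}

```text
time: 29.67
tool_pos: [0.3898, -0.0252, 0.3102]
tcp_rot: [-2.137, -2.299, 0.003]
wrist_force: [-0.1, 0.7, -0.2]
width: 0.002
grip_force: 0.0
```

Call:
{"api": "jog_arm", "payload": {"motion": [[-1,0,0,0,-7],[-1,0,0,0,-7],[-1,0,0,0,-7],[-1,0,0,0,-7],[-1,0,0,0,-7],[-1,0,0,0,-7],[-1,0,0,0,-7],[-1,0,0,0,-7],[-1,0,0,0,-7],[-1,0,0,0,-7]]}}

```text
time: 30.5
tool_pos: [0.3898, -0.0252, 0.3102]
tcp_rot: [-0.432, -3.108, -0.0]
wrist_force: [0.1, -0.6, 0.6]
width: -0.0
grip_force: 0.0
```

Call:
{"api": "jog_arm", "payload": {"motion": [[-1,0,0,0,-2],[-1,0,0,0,0],[-1,0,0,0,0],[-1,0,0,0,0],[-1,0,0,0,0]]}}

```text
time: 30.92
tool_pos: [0.3903, -0.0253, 0.3117]
tcp_rot: [-0.389, -3.116, -0.0]
wrist_force: [0.1, 0.1, -0.2]
width: -0.002
grip_force: 0.0
```

```bash
python3 -c "
from h import *
rel();full('w8.png')
a=cv2.imread('pics/w1.png',0);b=cv2.imread('pics/w8.png',0)
A=cv2.resize(a,None,fx=8,fy=8,interpolation=cv2.INTER_CUBIC);B=cv2.resize(b,None,fx=8,fy=8,interpolation=cv2.INTER_CUBIC)
for n,(x0,y0,x1,y1) in dict(pointer=(302,156,332,184),hub=(308,222,334,248),handle=(318,186,344,216),spL=(284,240,304,258),spR=(338,238,360,258),t=(330,48,390,90)).items():
    t=A[y0*8:y1*8,x0*8:x1*8];w=B[(y0-6)*8:(y1+6)*8,(x0-6)*8:(x1+6)*8]
    r=cv2.matchTemplate(w,t,cv2.TM_CCOEFF_NORMED);_,mx,_,p=cv2.minMaxLoc(r);print(n,mx.__round__(3),p[0]/8-6,p[1]/8-6)
"
```

```text
R 129.9 ang -149.3 yaw 165.8  ang-yaw 44.9 z 0.31171329525805574 F [ 0.1  0.1 -0.2] q [-0.13 -0.34  2.04  0.    1.44 -1.45] 30.9167
rim [503.8  40.3] [120.6 122.2] 2792
hub [504.4  40.1] [27.8 28.2] 342
handle [450.7  52.3] [12.4 13.4] 119
ptr [0.42755266 0.05746743 0.08307384] 118
54.4 167.2
55.1 167.3
52.5 167.6
pointer 0.969 -1.5 -0.125
hub 0.984 -1.125 -0.25
handle 0.99 -1.5 -0.25
spL 0.991 -1.125 -0.125
spR 0.996 -1.125 -0.5
t 0.98 -2.375 0.0
```

View pics/w8.png

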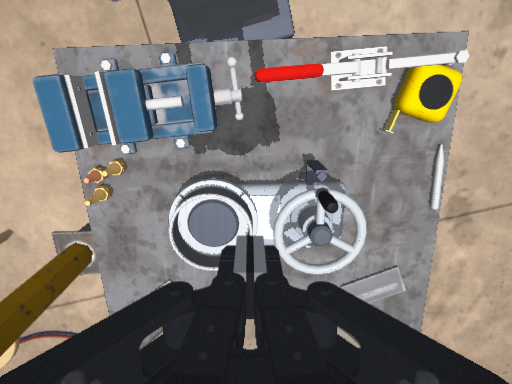

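The handle is back at (329,202), in line with the pointer: 167.2–167.6° against 167.6° at the start. The ring and the loose parts look undisturbed, and the hand is well clear.

```bash
python3 -c "
from h import *
print(bot.finish_job())"
```

```text
the job is handed in; nothing more can be done
None
```

I pushed the wheel one full turn clockwise and left the handle back at the pointer, within about half a degree by the last wrist picture; the hand is clear and the job was handed in at about 31 s.

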